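# Spring test: find the tired pipette spring

## Robot

A 6-joint arm with a two-finger parallel gripper is mounted at the origin on a cart in front of the work surface, level with it; the furniture and walls round the work are solid. World frame = base frame: x ahead of the robot, y to its left, z up, the work surface at z = 0. Lengths are in m, angles in rad, forces in N, time in s.
With the tool pointing down it reaches from about 0.375 to 0.975 m from the base axis. Payload 3.8 kg.
Tool frame: the origin (TCP) lies where the fingers leave the gripper's body, on its centre line; the fingertips stand 73 mm ahead of it and the grasp point (between the pads) lies 54 mm ahead of it (nose_length is the distance from the TCP to the fingertips, in m); z points along the fingers, y is the line along which they close (so a half turn about z gives the same grasp; the last joint's range is limited). The gripper opens to 85 mm and grips with 20 to 120 N. Pads are 22 mm wide; open, the fingers measure 114 mm over their backs; the gripper's body (76 mm by 85 mm) begins 54 mm behind the grasp point. The pads swing forward as they close: fully open they stand 13 mm farther back than shut.
Start: joints at [-1.273, 0.264, 1.604, -0, 1.274, -0.037], TCP at [0.222, -0.638, 0.304] pointing down, gripper open.
Joint ranges: [-2.63, 2.63], [-0.94, 2.18], [0.31, 2.57], [-1.31, 4.45], [0, 2.66], [-2.55, 2.55]. Speed limits (rad/s): [2.57, 2.57, 3.14, 3.14, 3.14, 3.14].

## Interface

Orientations are given as a rotation vector (axis times angle).
In Python, from workcell import read_state, read_camera, calibration, finish_job, look_for, cut_out, tip_of, nose_length gives the robot as it stands.
- The arm moves only by the tool step_arm, never from a script. Its argument "targets" is a list of rows, each a list of 3 entries, a list of its own where there are three numbers: the turn, a rotation vector about the tool's x, y, z in rad, then the shift along the tool's x, y, z in mm, then the finger opening in mm, from 0 to 85.4. In form: [[[ax, ay, az], [x, y, z], grip], ...]. A call has 1 to 5 rows; each row shifts and turns the commanded pose from where the row before left it, along the tool's axes as they then stand; what a row does not reach is not made up. A row lasts 1/12 s, in which the tool goes at most 41.7 mm and 7.16 degrees, less where a joint would pass 70% of its speed; a pose out of reach is approached as far as the arm can. A call with a gripper value outside its range is refused whole. The fingers move at their own pace and stop on an object; "grip_force" is the grip in N (left out, the last holds). Time passes only in rows, so rows that do not move let the fingers close. It gives the time, the measured TCP pose, the force, the opening and the grip force at its end, in the units of the state.
- read_state(): the state, without advancing time (a new reading comes with each control period).
- read_camera(name): name is "scene" or "top" or "wrist"; returns the picture (480x640x3 uint8, red, green, blue); there is no depth.
- calibration(name): a dict with "camera_matrix" (3x3 intrinsics, pixels), "R" (3x3) and "t" (3): a world point X has camera coordinates R X + t. Camera axes: x right, y down, z forward; pixel columns grow to the right and rows downward; lengths in m; the calibration is good to about 2 mm. A picture is of the moment at which its call begins: read the wrist's pose just before it. calibration takes no time and is no camera call; for the wrist camera it gives the pose at the moment of the call.
- finish_job(): hands the job in; it is judged then, once.
Trained networks look in the newest picture that a camera, given by its name, has taken for a name from the list of things; names that differ only in an ending like _2 or _b are one class to them, and where a whole thing is asked for, a point or a joint stands for the part that bears it (a point fixed in the world has none). Each returns a list of dicts, best first, with "score" (0 to 1); they miss things now and then, are a little off and sometimes report something else, mostly with a low value. They report only what shows in the picture. A call takes as long as a camera call.
- look_for(camera, query): "extent" ([left, top, right, bottom] in pixels, round what is visible of it).
- cut_out(camera, query): "region" (480x640 bool, what is visible of it) and "extent" ([left, top, right, bottom] in pixels, round what is visible of it).
- tip_of(camera, query): "at" ([row, column] in pixels: a listed point, or the origin of a listed thing).
The state is a dict: "time": time; "q": joint angles; "joint_vel": joint speeds; "joint_torque": joint torques, N m; "tool_pos": TCP position; "tcp_rot": TCP orientation; "wrist_force": force on the tool from outside, world axes, zero at the start; "torque": the same for the moment, N m; "width": opening from 0.0 (shut) to 1.0 (fully open); "grip_force": force on a finger pad.
Only numpy, scipy, OpenCV 4.12 (cv2) and the standard library are available. Lean on these libraries where they do the work, as an engineer would, in place of code of your own. Each camera call takes 0.05 s, during which the arm holds its last target. There are 200 camera calls.

## Task

Three pipette spring units stand in the spring tester. Working from left to right, press each blue cap down until its top is level with the red line on the panel behind, keep it there for a good second to read the force, and let it come up again, never squashing a spring far past the line. Two springs are sound and one is tired (it pushes back clearly less): afterwards stand the tired one upright in the red tray and leave the other two in their pockets, without disturbing the other things on the bench.

Things in the scene. Friction and masses are not known exactly. Their poses are not given: they have to be found in the camera images.
- tester: grey spring tester fixed to the bench, base 92 x 246 mm, a round force gauge at its front (60 mm high); origin under the base's centre, x to its back, y to the left along the pockets. On it lies an aluminium load plate with three pockets, floors 26 mm above the bench. A panel stands on the plate's back, 38 mm behind the pocket centres, its top 96 mm above the bench
- line (a point): the height of the red line on the panel, taken above the middle pocket; z up. It is 62 mm above the pocket floors (12 mm below the tops of the caps at rest) and rides with the load plate, which sinks 1 mm for every 3 N
- needle (a joint): needle of the force gauge, rad: 0 with the tester at rest, plus 0.15 rad for every newton pressed on the load plate, clockwise (long marks every 4 N; green from 12 to 15 N, where a sound spring reads at the line)
- pocket_left (a point): centre of the floor of the left pocket of the tester, as seen from the robot; pockets are 39 mm across, 8 mm deep, 75 mm apart along the tester's y. A spring unit stands loose and upright in each, centred within 2 mm: 74 mm tall from the pocket floor, white foot 36 mm across and 14 mm high, open coil spring, blue cap 32 mm across and 16 mm thick on top
- pocket_middle (a point): centre of the floor of the middle pocket of the tester, as seen from the robot; pockets are 39 mm across, 8 mm deep, 75 mm apart along the tester's y. A unit's cap slides straight down, at most 20 mm; a preload of about 2 N holds it up, so the 73 g unit can be lifted straight out by its cap
- pocket_right (a point): centre of the floor of the right pocket of the tester, as seen from the robot; pockets are 39 mm across, 8 mm deep, 75 mm apart along the tester's y. The push of a spring grows evenly with the cap's travel: at the red line about 13.5 N for a sound one, 8 N for the tired one
- tray: red square tray fixed to the bench, 110 x 110 mm outside, 18 mm high, walls and floor 4 mm thick; origin under its centre
- sample_pot: white-capped sample pot, 46 mm across, 66 mm high, a bystander; origin under its centre
- reagent: pale dropper bottle with red bulb, 38 mm across, 124 mm high, a bystander; origin under its centre

How it is judged:
On the way, in this order (a step that is already met when the one before it is completed fails the run):
1. the cap in the left pocket is held level with the red line (within 2 mm) for 0.8 s (((horizontal distance between spring_a_top and pocket_left below 0.012 m and z of spring_a_top in the frame of line between -0.002 and 0.002 m) or (horizontal distance between spring_b_top and pocket_left below 0.012 m and z of spring_b_top in the frame of line between -0.002 and 0.002 m) or (horizontal distance between spring_c_top and pocket_left below 0.012 m and z of spring_c_top in the frame of line between -0.002 and 0.002 m))), for 0.8 s.
2. the cap in the middle pocket is held level with the red line (within 2 mm) for 0.8 s (((horizontal distance between spring_a_top and pocket_middle below 0.012 m and z of spring_a_top in the frame of line between -0.002 and 0.002 m) or (horizontal distance between spring_b_top and pocket_middle below 0.012 m and z of spring_b_top in the frame of line between -0.002 and 0.002 m) or (horizontal distance between spring_c_top and pocket_middle below 0.012 m and z of spring_c_top in the frame of line between -0.002 and 0.002 m))), for 0.8 s.
3. the cap in the right pocket is held level with the red line (within 2 mm) for 0.8 s (((horizontal distance between spring_a_top and pocket_right below 0.012 m and z of spring_a_top in the frame of line between -0.002 and 0.002 m) or (horizontal distance between spring_b_top and pocket_right below 0.012 m and z of spring_b_top in the frame of line between -0.002 and 0.002 m) or (horizontal distance between spring_c_top and pocket_right below 0.012 m and z of spring_c_top in the frame of line between -0.002 and 0.002 m))), for 0.8 s.
At the end, for the whole second after the job is handed in: the tired spring unit stands upright (within 0.1 rad) on the floor of the red tray, its cap within 42 mm of the tray's middle along each side, and the two sound ones stand upright in the pockets where they began (within 8 mm), caps up (x of spring_b_top in the frame of tray between -0.042 and 0.042 m and y of spring_b_top in the frame of tray between -0.042 and 0.042 m and z of spring_b_top in the frame of tray between 0.072 and 0.083 m and angle between spring_b_top's own z axis and vertical below 0.1 rad and distance of each of spring_a_top, spring_c_top from where it was at the start of the episode below 0.008 m and angle between each of spring_a_top, spring_c_top's own z axis and vertical below 0.08 rad); the robot touches nothing.
It fails at once if a cap is pressed more than 5 mm below the red line while it stands in the tester ((z of spring_a_top in the frame of line below -0.005 m and (horizontal distance between spring_a_top and pocket_left below 0.015 m or horizontal distance between spring_a_top and pocket_middle below 0.015 m or horizontal distance between spring_a_top and pocket_right below 0.015 m)) or (z of spring_b_top in the frame of line below -0.005 m and (horizontal distance between spring_b_top and pocket_left below 0.015 m or horizontal distance between spring_b_top and pocket_middle below 0.015 m or horizontal distance between spring_b_top and pocket_right below 0.015 m)) or (z of spring_c_top in the frame of line below -0.005 m and (horizontal distance between spring_c_top and pocket_left below 0.015 m or horizontal distance between spring_c_top and pocket_middle below 0.015 m or horizontal distance between spring_c_top and pocket_right below 0.015 m))).
It fails at once if the tester is pressed with more than 30 N by the robot (contact force between the arm and tester above 30 N).
It fails at once if a bystander is moved more than 30 mm (distance of any of sample_pot, reagent from where it was at the start of the episode above 0.03 m).
It also fails if it takes over 72 s, if anything falls off the work surface, if the arm or the gripper's body presses on something with over 40 N, if the wrist force passes 120 N, or if a joint passes its speed limit or range.

## Working session

There is one attempt and no reset: what is moved stays moved. The work goes in short steps, Python scripts to look and compute and a tool call to move; the robot and the scene stay as the last step left them, time stands still between calls to the robot, and variables do not carry over. Pictures are saved under pics/ and viewed, at most 11 in all, crops included, and the job is handed in when it is done.

Besides the shell and the picture viewer there is one more tool, called after "Call:" as name(argument=value, ...), one argument or row to a line, values as JSON. step_arm: Moves the arm, as the interface text tells. Its arguments: {"type":"object","properties":{"targets":{"type":"array","items":{"type":"array"}},"grip_force":{"type":"number"}},"required":["targets"]}

```bash
mkdir -p pics
cat > h.py <<'E'
import numpy as np, cv2
from workcell import *
def save(im,n): cv2.imwrite('pics/'+n,im[:,:,::-1])
def ray(cam,rc,z,cal=None):
    c=cal or calibration(cam);K=np.array(c["camera_matrix"]);R=np.array(c["R"]);t=np.array(c["t"])
    d=R.T@np.linalg.solve(K,[rc[1],rc[0],1.]);o=-R.T@t
    return o+d*(z-o[2])/d[2]
def proj(cam,X):
    c=calibration(cam);p=np.array(c["camera_matrix"])@(np.array(c["R"])@X+np.array(c["t"]));return p[:2]/p[2]
E
python3 - <<'E'
from h import *
s=read_state();print({k:np.round(v,3) for k,v in s.items()},nose_length)
a=read_camera("scene");b=read_camera("top")
save(np.hstack([cv2.resize(a,(400,300)),cv2.resize(b,(400,300))]),'a.png');save(b,'top.png');save(a,'scene.png')
for q,z in [("pocket_left",.026),("pocket_middle",.026),("pocket_right",.026),("line",.088),("tester",0),("tray",0),("sample_pot",0),("reagent",0),("spring_a_top",.1),("spring_a",.1)]:
  for cam in("top","scene"):
    try: print(q,cam,[(round(r["score"],2),np.round(r["at"]),np.round(ray(cam,r["at"],z),3)) for r in tip_of(cam,q)[:3]])
    except Exception as e: print(q,cam,e)
E
```

```text
{'time': np.float64(0.0), 'q': array([-1.273,  0.265,  1.605,  0.   ,  1.274, -0.037]), 'joint_vel': array([-0.001, -0.   , -0.002,  0.001,  0.002, -0.001]), 'joint_torque': array([-1.0000e-03, -5.1511e+01, -3.6731e+01, -0.0000e+00,  1.3000e-02,
        0.0000e+00]), 'tool_pos': array([ 0.222, -0.637,  0.303]), 'tcp_rot': array([-3.096, -0.523,  0.   ]), 'wrist_force': array([-0.458, -0.542,  0.022]), 'torque': array([-0.012, -0.005, -0.017]), 'grip_force': np.float64(0.0), 'width': np.float64(1.0)} 0.0726
pocket_left top [(0.62, array([260., 250.]), array([ 0.486, -0.172,  0.026])), (0.59, array([280., 280.]), array([ 0.445, -0.229,  0.026]))]
pocket_left scene [(0.64, array([243., 261.]), array([ 0.492, -0.178,  0.026]))]
pocket_middle top [(0.98, array([278., 282.]), array([ 0.449, -0.233,  0.026]))]
pocket_middle scene [(0.62, array([261., 275.]), array([ 0.444, -0.238,  0.026]))]
pocket_right top [(0.84, array([304., 317.]), array([ 0.4  , -0.299,  0.026])), (0.59, array([192., 250.]), array([ 0.62 , -0.173,  0.026])), (0.58, array([192., 372.]), array([ 0.615, -0.412,  0.026]))
[... 752 characters left out ...]
array([276., 402.]), array([ 0.535, -0.46 ,  0.   ]))]
reagent top [(0.56, array([192., 371.]), array([ 0.622, -0.413,  0.   ])), (0.43, array([276., 279.]), array([ 0.456, -0.226,  0.   ]))]
reagent scene [(0.77, array([253., 395.]), array([ 0.611, -0.422, -0.   ]))]
spring_a_top top it knows: line, pocket_left, pocket_middle, pocket_right, reagent, sample_pot, tester, tray
spring_a_top scene it knows: line, pocket_left, pocket_middle, pocket_right, reagent, sample_pot, tester, tray
spring_a top it knows: line, pocket_left, pocket_middle, pocket_right, reagent, sample_pot, tester, tray
spring_a scene it knows: line, pocket_left, pocket_middle, pocket_right, reagent, sample_pot, tester, tray
```

View pics/top.png

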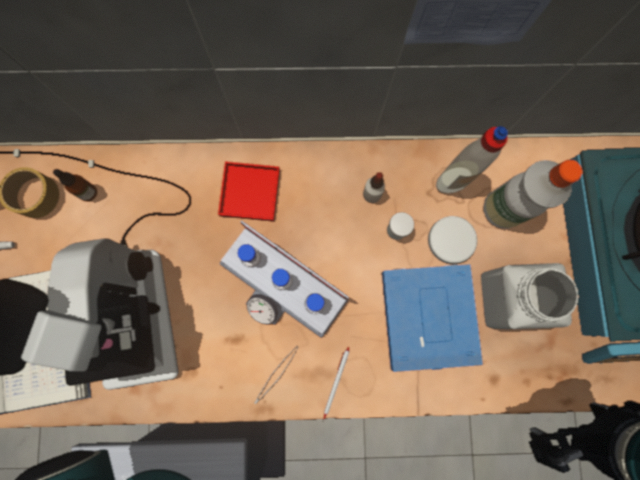

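View pics/scene.png

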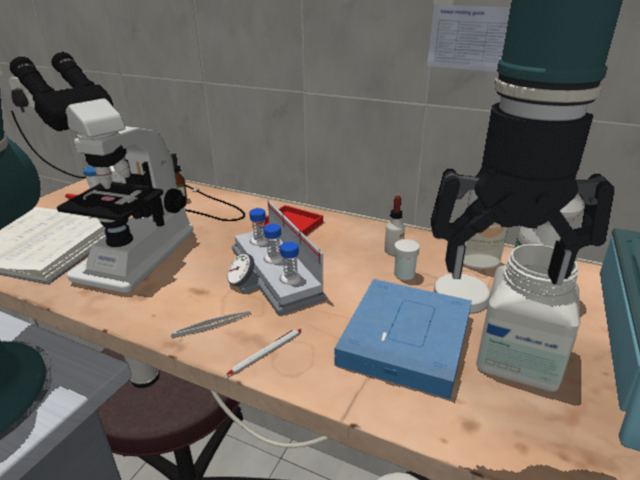

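```bash
cat >> h.py <<'E'
from scipy.spatial.transform import Rotation as Ro
def caps(im,cam,z,cal=None):
    h=cv2.cvtColor(im,cv2.COLOR_RGB2HSV);m=cv2.inRange(h,(108,170,80),(128,255,255))
    n,l,s,c=cv2.connectedComponentsWithStats(m);out=[]
    for i in range(1,n):
        if s[i,4]>60: out.append((int(s[i,4]),np.round(c[i]),np.round(ray(cam,c[i][::-1],z,cal),4)))
    return out
def delta(target):
    s=read_state();R=Ro.from_rotvec(s["tcp_rot"]);print("tcp",np.round(s["tool_pos"],4),"shift mm tool",np.round(1000*R.inv().apply(np.array(target)-s["tool_pos"]),1))
def yaw(ydir):
    s=read_state();M=Ro.from_rotvec(s["tcp_rot"]).as_matrix();v=M.T@np.array([*ydir,0.])
    a=np.arctan2(-v[0],v[1]);print("yaw tool z",a,"or",a+np.pi if a<0 else a-np.pi)
E
python3 - <<'E'
from h import *
for cam in("top","scene"):
    for r in caps(read_camera(cam),cam,.096): print(cam,r)
delta([.444,-.234,.30]);yaw([.58,.81]);print(np.round(Ro.from_rotvec(read_state()["tcp_rot"]).as_matrix(),3))
c=calibration("wrist");R=np.array(c["R"]);print(np.round(-R.T@np.array(c["t"]),3),np.round(R,2))
E
```

```text
top (82, array([500., 132.]), array([ 0.7062, -0.6468,  0.096 ]))
top (171, array([246., 253.]), array([ 0.4898, -0.1751,  0.096 ]))
top (179, array([280., 277.]), array([ 0.445 , -0.2352,  0.096 ]))
top (181, array([315., 302.]), array([ 0.4003, -0.2953,  0.096 ]))
scene (151, array([257., 215.]), array([ 0.4813, -0.1815,  0.096 ]))
scene (191, array([272., 231.]), array([ 0.4374, -0.2406,  0.096 ]))
scene (233, array([289., 249.]), array([ 0.3928, -0.3002,  0.096 ]))
tcp [ 0.2218 -0.6375  0.3039] shift mm tool [ 342.4 -308.1    3.9]
yaw tool z -2.185385649133559 or 0.9562070044562341
[[ 0.944  0.329  0.   ]
 [ 0.329 -0.944  0.   ]
 [ 0.    -0.    -1.   ]]
[ 0.285 -0.615  0.373] [[ 0.33 -0.94 -0.  ]
 [-0.91 -0.32  0.27]
 [-0.25 -0.09 -0.96]]
```

Call:
step_arm(
  targets=[
    [[0, 0, 0], [28, -25, 0], 85],
    [[0, 0, 0], [28, -25, 0], 85],
    [[0, 0, 0], [28, -25, 0], 85],
    [[0, 0, 0], [28, -25, 0], 85],
    [[0, 0, 0], [28, -25, 0], 85],
  ],
)

```text
time: 1.42
tool_pos: [0.3134, -0.472, 0.3039]
tcp_rot: [3.098, 0.522, 0.0]
wrist_force: [1.3, 0.2, 0.4]
width: 0.997
grip_force: 0.0
```

Call:
step_arm(
  targets=[
    [[0, 0, 0], [28, -25, 0], 85],
    [[0, 0, 0], [28, -25, 0], 85],
    [[0, 0, 0], [28, -25, 0], 85],
    [[0, 0, 0], [28, -25, 0], 85],
    [[0, 0, 0], [28, -25, 0], 85],
  ],
)

```text
time: 1.83
tool_pos: [0.4046, -0.3078, 0.3042]
tcp_rot: [3.097, 0.523, 0.001]
wrist_force: [0.2, 0.1, -0.6]
width: 0.996
grip_force: 0.0
```

Call:
step_arm(
  targets=[
    [[0, 0, 0], [31, -29, 0], 0],
    [[0, 0, 0], [31, -29, 0], 0],
    [[0, 0, 0.12], [0, 0, 0], 0],
    [[0, 0, 0.12], [0, 0, 0], 0],
    [[0, 0, 0.12], [0, 0, 0], 0],
  ],
)

```text
time: 2.25
tool_pos: [0.4434, -0.2344, 0.3041]
tcp_rot: [3.141, -0.044, 0.001]
wrist_force: [0.1, 0.5, 0.3]
width: 0.29
grip_force: 0.0
```

Call:
step_arm(
  targets=[
    [[0, 0, 0.123], [0, 0, 0], 0],
    [[0, 0, 0.123], [0, 0, 0], 0],
    [[0, 0, 0.123], [0, 0, 0], 0],
    [[0, 0, 0.123], [0, 0, 0], 0],
    [[0, 0, 0.123], [0, 0, 0], 0],
  ],
)

```text
time: 2.67
tool_pos: [0.4429, -0.2356, 0.3041]
tcp_rot: [2.979, -0.997, 0.001]
wrist_force: [-0.0, -0.5, -0.1]
width: 0.003
grip_force: 0.0
```

Run:
```python
from h import *
cal=calibration("wrist");im=read_camera("wrist");save(im,'w1.png')
C=caps(im,"wrist",.100,cal)
for r in C: print(r)
yaw([.597,.801]);delta([.489,-.175,.20]);s=read_state();print(s["q"],s["width"],s["wrist_force"])
for q in ("pocket_left","pocket_middle","pocket_right"):
  print(q,[(round(r["score"],2),np.round(ray("wrist",r["at"],.026,cal),4)) for r in tip_of("wrist",q)[:2]])
```

```text
(997, array([239., 222.]), array([ 0.4894, -0.1774,  0.1   ]))
(971, array([326., 222.]), array([ 0.4454, -0.2361,  0.1   ]))
(922, array([414., 221.]), array([ 0.4015, -0.295 ,  0.1   ]))
yaw tool z 3.1304696293714 or -0.011123024218393063
tcp [ 0.4429 -0.2356  0.304 ] shift mm tool [-1.00e-01 -7.61e+01  1.04e+02]
[-5.38569602e-01 -6.78432830e-02  1.96619921e+00  4.07548318e-05
  1.24297077e+00  1.68383474e+00] 0.0011917918064032551 [-0.30840464  0.18274775 -0.60855184]
pocket_left [(0.94, array([ 0.4878, -0.1759,  0.026 ]))]
pocket_middle [(0.81, array([ 0.4482, -0.2381,  0.026 ]))]
pocket_right [(0.56, array([ 0.3958, -0.2952,  0.026 ]))]
```

View pics/w1.png

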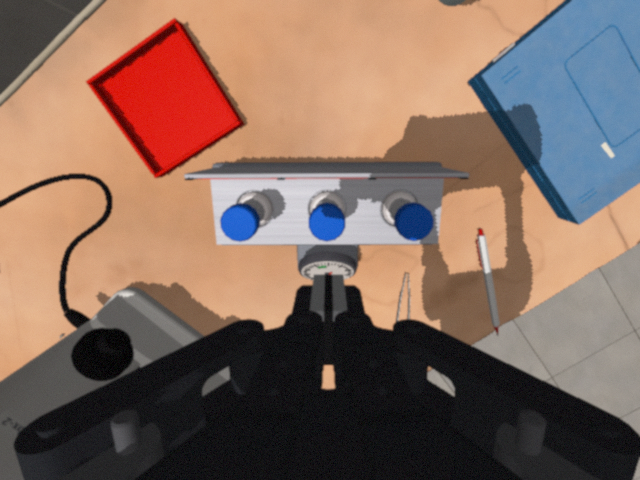

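Call:
step_arm(
  targets=[
    [[0, 0, 0], [1, -25, 0], 0],
    [[0, 0, 0], [1, -25, 0], 0],
    [[0, 0, 0], [0, -24, 0], 0],
    [[0, 0, 0], [0, 0, 35], 0],
    [[0, 0, 0], [0, 0, 35], 0],
  ],
)

```text
time: 3.28
tool_pos: [0.4917, -0.1773, 0.2363]
tcp_rot: [2.984, -0.981, 0.013]
wrist_force: [0.7, 0.2, -0.4]
width: 0.003
grip_force: 0.0
```

Call:
step_arm(
  targets=[
    [[0, 0, 0], [0, 0, 30], 0],
    [[0, 0, 0], [0, 0, 20], 0],
    [[0, 0, 0], [0, 0, 4], 0],
    [[0, 0, 0], [0, 0, 0], 0],
    [[0, 0, 0], [0, 0, 0], 0],
  ],
)

```text
time: 3.7
tool_pos: [0.4893, -0.1778, 0.1809]
tcp_rot: [2.982, -0.987, 0.002]
wrist_force: [1.0, 0.6, -0.8]
width: -0.006
grip_force: 0.0
```

Run:
```python
from h import *
delta([.489,-.177,.1726]);print(read_state()["wrist_force"])
cal=calibration("wrist");im=read_camera("wrist");save(im,'w2.png')
for r in caps(im,"wrist",.1,cal): print(r)
```

```text
tcp [ 0.4893 -0.1778  0.1809] shift mm tool [-0.8 -0.4  8.3]
[ 0.95488755  0.60472691 -0.76586212]
(1242, array([322., 267.]), array([ 0.498, -0.181,  0.1  ]))
(2931, array([472., 283.]), array([ 0.4481, -0.2349,  0.1   ]))
(3007, array([612., 283.]), array([ 0.4073, -0.2894,  0.1   ]))
```

View pics/w2.png

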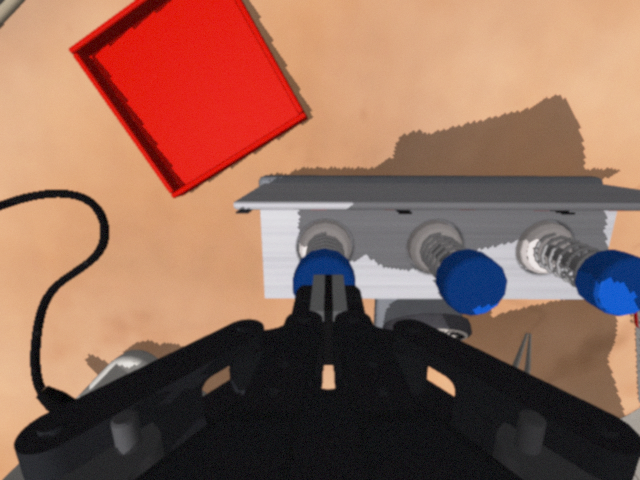

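Call:
step_arm(
  targets=[
    [[0, 0, 0], [0, 0, 6], 0],
    [[0, 0, 0], [0, 0, 3], 0],
    [[0, 0, 0], [0, 0, 3], 0],
    [[0, 0, 0], [0, 0, 0], 0],
    [[0, 0, 0], [0, 0, 0], 0],
  ],
)

```text
time: 4.17
tool_pos: [0.4897, -0.178, 0.169]
tcp_rot: [2.982, -0.988, 0.004]
wrist_force: [0.4, -1.1, 4.0]
width: -0.002
grip_force: 2.2
```

Call:
step_arm(
  targets=[
    [[0, 0, 0], [0, 0, 3], 0],
    [[0, 0, 0], [0, 0, 2], 0],
    [[0, 0, 0], [0, 0, 2], 0],
    [[0, 0, 0], [0, 0, 0], 0],
    [[0, 0, 0], [0, 0, 0], 0],
  ],
)

```text
time: 4.58
tool_pos: [0.4899, -0.1781, 0.1626]
tcp_rot: [2.982, -0.988, 0.005]
wrist_force: [-0.2, 0.2, 8.7]
width: 0.002
grip_force: 4.4
```

Call:
step_arm(
  targets=[
    [[0, 0, 0], [0, 0, 3], 0],
    [[0, 0, 0], [0, 0, 2], 0],
    [[0, 0, 0], [0, 0, 1], 0],
    [[0, 0, 0], [0, 0, 0], 0],
    [[0, 0, 0], [0, 0, 0], 0],
  ],
)

```text
time: 5.0
tool_pos: [0.49, -0.1781, 0.1573]
tcp_rot: [2.982, -0.988, 0.005]
wrist_force: [-1.3, 0.4, 12.7]
width: 0.006
grip_force: 6.3
```

Run:
```python
from h import *
s=read_state();print(s["tool_pos"],s["wrist_force"])
im=read_camera("scene");save(cv2.resize(im[160:330,210:370],(800,850))[:600],'s1.png')
s=read_state();print(s["tool_pos"],s["wrist_force"])
```

```text
[ 0.49004056 -0.17809899  0.1572853 ] [-1.28485674  0.44524471 12.71713142]
[ 0.49002392 -0.17808248  0.15728879] [-0.72792242  0.74868558 12.43153646]
```

View pics/s1.png

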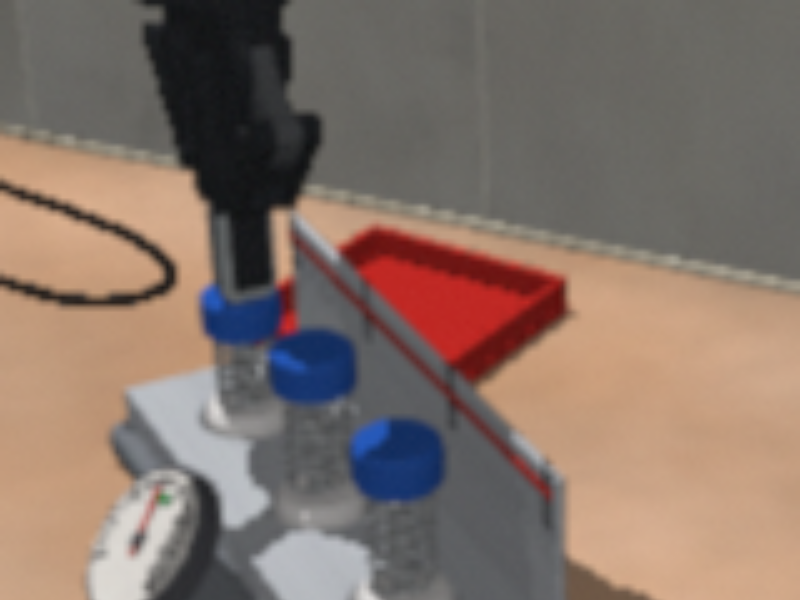

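The left cap is pressed and the needle points at the green band (zoom pixel about 160,495). One more mm brings it onto the line, then I hold.

Call:
step_arm(
  targets=[
    [[0, 0, 0], [0, 0, 1], 0],
    [[0, 0, 0], [0, 0, 0], 0],
    [[0, 0, 0], [0, 0, 0], 0],
    [[0, 0, 0], [0, 0, 0], 0],
    [[0, 0, 0], [0, 0, 0], 0],
  ],
)

```text
time: 5.47
tool_pos: [0.49, -0.1781, 0.1564]
tcp_rot: [2.982, -0.988, 0.005]
wrist_force: [-1.4, -0.3, 12.2]
width: -0.003
grip_force: 6.5
```

Call:
step_arm(
  targets=[
    [[0, 0, 0], [0, 0, 0], 0],
    [[0, 0, 0], [0, 0, 0], 0],
    [[0, 0, 0], [0, 0, 0], 0],
    [[0, 0, 0], [0, 0, 0], 0],
    [[0, 0, 0], [0, 0, 0], 0],
  ],
)

```text
time: 5.88
tool_pos: [0.49, -0.1781, 0.1564]
tcp_rot: [2.982, -0.988, 0.005]
wrist_force: [-1.3, 0.7, 12.3]
width: -0.0
grip_force: 6.5
```

Call:
step_arm(
  targets=[
    [[0, 0, 0], [0, 0, 0], 0],
    [[0, 0, 0], [0, 0, 0], 0],
    [[0, 0, 0], [0, 0, 0], 0],
    [[0, 0, 0], [0, 0, 0], 0],
    [[0, 0, 0], [0, 0, 0], 0],
  ],
)

```text
time: 6.3
tool_pos: [0.49, -0.1781, 0.1565]
tcp_rot: [2.982, -0.988, 0.005]
wrist_force: [-2.2, 0.6, 12.7]
width: 0.006
grip_force: 6.5
```

Call:
step_arm(
  targets=[
    [[0, 0, 0], [0, 0, -4], 0],
    [[0, 0, 0], [0, 0, -4], 0],
    [[0, 0, 0], [0, 0, -6], 0],
    [[0, 0, 0], [0, 0, -8], 0],
    [[0, 0, 0], [0, 0, -15], 0],
  ],
)

```text
time: 6.72
tool_pos: [0.4871, -0.1768, 0.1896]
tcp_rot: [-2.982, 0.988, 0.007]
wrist_force: [-0.4, 0.1, -0.3]
width: -0.002
grip_force: 0.0
```

Call:
step_arm(
  targets=[
    [[0, 0, 0], [0, 25, 0], 0],
    [[0, 0, 0], [0, 25, 0], 0],
    [[0, 0, 0], [0, 24, 0], 0],
    [[0, 0, 0], [0, 0, 0], 0],
    [[0, 0, 0], [0, 0, 0], 0],
  ],
)

```text
time: 7.13
tool_pos: [0.4433, -0.2371, 0.1904]
tcp_rot: [-2.98, 0.992, 0.003]
wrist_force: [-0.4, 0.1, -0.2]
width: -0.001
grip_force: 0.0
```

Run:
```python
from h import *
delta([.445,-.236,.1726]);print(read_state()["wrist_force"])
```

```text
tcp [ 0.4433 -0.2371  0.1904] shift mm tool [ 0.7 -1.9 17.8]
[-0.42900992  0.14399521 -0.20177302]
```

Call:
step_arm(
  targets=[
    [[0, 0, 0], [0.7, -2, 8], 0],
    [[0, 0, 0], [0, 0, 6], 0],
    [[0, 0, 0], [0, 0, 4], 0],
    [[0, 0, 0], [0, 0, 3], 0],
    [[0, 0, 0], [0, 0, 3], 0],
  ],
)

```text
time: 7.55
tool_pos: [0.4466, -0.2351, 0.1667]
tcp_rot: [-2.982, 0.987, 0.001]
wrist_force: [-0.4, 1.8, 6.4]
width: 0.0
grip_force: 3.1
```

Call:
step_arm(
  targets=[
    [[0, 0, 0], [0, 0, 2], 0],
    [[0, 0, 0], [0, 0, 2], 0],
    [[0, 0, 0], [0, 0, 0], 0],
    [[0, 0, 0], [0, 0, 0], 0],
    [[0, 0, 0], [0, 0, 0], 0],
  ],
)

```text
time: 7.97
tool_pos: [0.4469, -0.2355, 0.1639]
tcp_rot: [-2.982, 0.988, -0.001]
wrist_force: [-1.7, 1.8, 8.6]
width: 0.002
grip_force: 4.0
```

Call:
step_arm(
  targets=[
    [[0, 0, 0], [0, 0, 3], 0],
    [[0, 0, 0], [0, 0, 3], 0],
    [[0, 0, 0], [0, 0, 2], 0],
    [[0, 0, 0], [0, 0, 0], 0],
    [[0, 0, 0], [0, 0, 0], 0],
  ],
)

```text
time: 8.38
tool_pos: [0.4472, -0.2356, 0.1566]
tcp_rot: [-2.982, 0.988, -0.002]
wrist_force: [-2.5, 2.2, 13.0]
width: 0.001
grip_force: 6.6
```

Call:
step_arm(
  targets=[
    [[0, 0, 0], [0, 0, 0], 0],
    [[0, 0, 0], [0, 0, 0], 0],
    [[0, 0, 0], [0, 0, 0], 0],
    [[0, 0, 0], [0, 0, 0], 0],
    [[0, 0, 0], [0, 0, 0], 0],
  ],
)

```text
time: 8.8
tool_pos: [0.4473, -0.2356, 0.1568]
tcp_rot: [-2.982, 0.988, -0.003]
wrist_force: [-2.5, 2.3, 12.2]
width: 0.002
grip_force: 6.5
```

Run:
```python
from h import *
s=read_state();print(s["tool_pos"],s["wrist_force"])
im=read_camera("scene");save(cv2.resize(im[180:280,230:330],(600,600),interpolation=cv2.INTER_CUBIC),'s2.png')
```

```text
[ 0.44728549 -0.23562836  0.15682835] [-2.45551312  2.32440539 12.22243519]
```

View pics/s2.png

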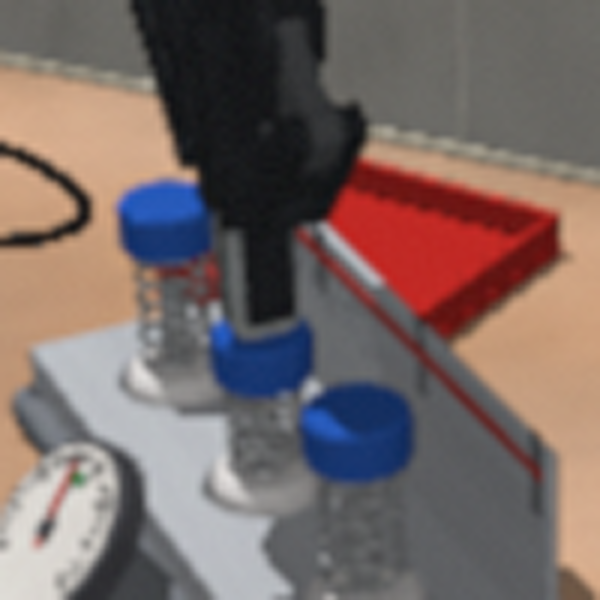

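Middle cap level, needle at the start of the green (zoom 75,470); the left unit is upright again. I'll hold, release and go to the right one.

Call:
step_arm(
  targets=[
    [[0, 0, 0], [0, 0, 0.3], 0],
    [[0, 0, 0], [0, 0, 0], 0],
    [[0, 0, 0], [0, 0, 0], 0],
    [[0, 0, 0], [0, 0, 0], 0],
    [[0, 0, 0], [0, 0, 0], 0],
  ],
)

```text
time: 9.27
tool_pos: [0.4473, -0.2356, 0.1566]
tcp_rot: [-2.982, 0.988, -0.003]
wrist_force: [-3.4, 3.3, 13.0]
width: 0.001
grip_force: 6.6
```

Call:
step_arm(
  targets=[
    [[0, 0, 0], [0, 0, 0], 0],
    [[0, 0, 0], [0, 0, 0], 0],
    [[0, 0, 0], [0, 0, 0], 0],
    [[0, 0, 0], [0, 0, 0], 0],
    [[0, 0, 0], [0, 0, 0], 0],
  ],
)

```text
time: 9.68
tool_pos: [0.4473, -0.2356, 0.1566]
tcp_rot: [-2.982, 0.988, -0.003]
wrist_force: [-2.0, 3.5, 13.1]
width: -0.002
grip_force: 6.6
```

Call:
step_arm(
  targets=[
    [[0, 0, 0], [0, 0, -4], 0],
    [[0, 0, 0], [0, 0, -4], 0],
    [[0, 0, 0], [0, 0, -6], 0],
    [[0, 0, 0], [0, 0, -8], 0],
    [[0, 0, 0], [0, 0, -15], 0],
  ],
)

```text
time: 10.1
tool_pos: [0.4453, -0.2348, 0.1903]
tcp_rot: [-2.982, 0.987, 0.005]
wrist_force: [0.1, 1.2, 0.5]
width: -0.002
grip_force: 0.0
```

Call:
step_arm(
  targets=[
    [[0, 0, 0], [0, 25, 0], 0],
    [[0, 0, 0], [-1, 25, 0], 0],
    [[0, 0, 0], [0, 25, 0], 0],
    [[0, 0, 0], [0, 0, 0], 0],
    [[0, 0, 0], [0, 0, 0], 0],
  ],
)

```text
time: 10.52
tool_pos: [0.4001, -0.2957, 0.1913]
tcp_rot: [-2.981, 0.992, 0.001]
wrist_force: [-0.2, 0.6, -0.3]
width: -0.002
grip_force: 0.0
```

Run:
```python
from h import *
delta([.401,-.295,.1726]);print(read_state()["wrist_force"])
```

```text
tcp [ 0.4001 -0.2957  0.1913] shift mm tool [ 0.3 -1.1 18.7]
[-0.15234875  0.56228464 -0.27373304]
```

Call:
step_arm(
  targets=[
    [[0, 0, 0], [0, -1, 9], 0],
    [[0, 0, 0], [0, 0, 6], 0],
    [[0, 0, 0], [0, 0, 5], 0],
    [[0, 0, 0], [0, 0, 4], 0],
    [[0, 0, 0], [0, 0, 4], 0],
  ],
)

```text
time: 10.93
tool_pos: [0.4016, -0.2938, 0.1632]
tcp_rot: [-2.982, 0.987, 0.001]
wrist_force: [-0.7, 2.5, 4.5]
width: 0.004
grip_force: 2.7
```

Call:
step_arm(
  targets=[
    [[0, 0, 0], [0, 0, 2], 0],
    [[0, 0, 0], [0, 0, 2], 0],
    [[0, 0, 0], [0, 0, 0], 0],
    [[0, 0, 0], [0, 0, 0], 0],
    [[0, 0, 0], [0, 0, 0], 0],
  ],
)

```text
time: 11.35
tool_pos: [0.4017, -0.2942, 0.1602]
tcp_rot: [-2.982, 0.988, -0.001]
wrist_force: [-0.9, 1.6, 6.3]
width: -0.001
grip_force: 3.4
```

Call:
step_arm(
  targets=[
    [[0, 0, 0], [0, 0, 1.5], 0],
    [[0, 0, 0], [0, 0, 1], 0],
    [[0, 0, 0], [0, 0, 0], 0],
    [[0, 0, 0], [0, 0, 0], 0],
    [[0, 0, 0], [0, 0, 0], 0],
  ],
)

```text
time: 11.77
tool_pos: [0.4018, -0.2942, 0.1579]
tcp_rot: [-2.982, 0.988, -0.001]
wrist_force: [-1.8, 2.6, 7.5]
width: -0.003
grip_force: 3.9
```

Call:
step_arm(
  targets=[
    [[0, 0, 0], [0, 0, 0], 0],
    [[0, 0, 0], [0, 0, 0], 0],
    [[0, 0, 0], [0, 0, 0], 0],
    [[0, 0, 0], [0, 0, 0], 0],
    [[0, 0, 0], [0, 0, 0], 0],
  ],
)

```text
time: 12.18
tool_pos: [0.4018, -0.2943, 0.1579]
tcp_rot: [-2.982, 0.988, -0.001]
wrist_force: [-0.9, 2.2, 7.5]
width: 0.001
grip_force: 3.9
```

Call:
step_arm(
  targets=[
    [[0, 0, 0], [0, 0, 0], 0],
    [[0, 0, 0], [0, 0, 0], 0],
    [[0, 0, 0], [0, 0, 0], 0],
    [[0, 0, 0], [0, 0, 0], 0],
    [[0, 0, 0], [0, 0, 0], 0],
  ],
)

```text
time: 12.6
tool_pos: [0.4018, -0.2942, 0.1579]
tcp_rot: [-2.982, 0.988, -0.001]
wrist_force: [-2.4, 2.3, 7.8]
width: 0.0
grip_force: 3.9
```

Run:
```python
from h import *
s=read_state();print(s["tool_pos"],s["wrist_force"])
im=read_camera("scene");save(cv2.resize(im[180:300,220:340],(600,600),interpolation=cv2.INTER_CUBIC),'s3.png')
```

```text
[ 0.40176834 -0.2942425   0.1579312 ] [-2.38015726  2.27222715  7.82894264]
```

View pics/s3.png

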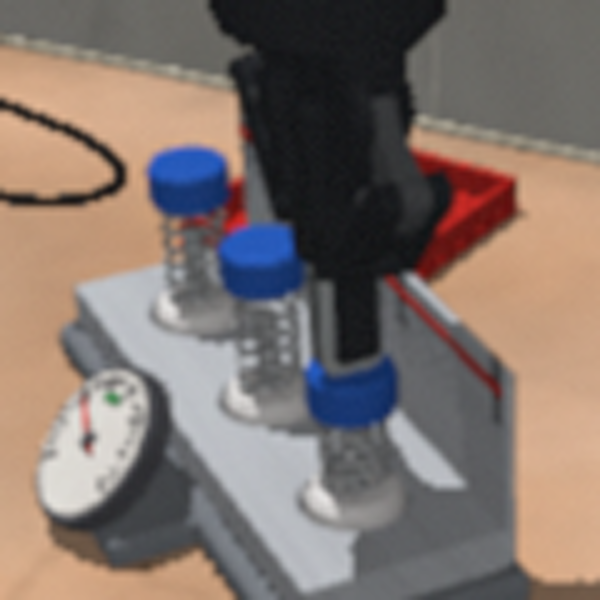

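Needle near 8 N, well below the green: the right one is tired. I'll release it and grasp it by its cap.

Call:
step_arm(
  targets=[
    [[0, 0, 0], [0, 0, -4], 0],
    [[0, 0, 0], [0, 0, -4], 0],
    [[0, 0, 0], [0, 0, -6], 0],
    [[0, 0, 0], [0, 0, -8], 0],
    [[0, 0, 0], [0, 0, -14], 0],
  ],
  grip_force=30,
)

```text
time: 13.07
tool_pos: [0.4004, -0.2936, 0.192]
tcp_rot: [-2.981, 0.988, 0.005]
wrist_force: [-0.7, -0.1, 0.4]
width: 0.001
grip_force: 0.0
```

Call:
step_arm(
  targets=[
    [[0, 0, 0], [0, 0, 0], 52],
    [[0, 0, 0], [0, 0, 0], 52],
    [[0, 0, 0], [0, 0, 0], 52],
    [[0, 0, 0], [0, 0, 0], 52],
    [[0, 0, 0], [0, 0, 0], 52],
  ],
)

```text
time: 13.48
tool_pos: [0.4008, -0.294, 0.1922]
tcp_rot: [-2.982, 0.988, 0.002]
wrist_force: [0.9, 0.4, -0.0]
width: 0.61
grip_force: 0.0
```

Run:
```python
from h import *
delta([.4012,-.295,.142]);s=read_state();print(s["wrist_force"],s["width"])
cal=calibration("wrist");im=read_camera("wrist");save(im,'w3.png')
for r in caps(im,"wrist",.1,cal): print(r)
print([(r["score"],np.round(ray("wrist",r["at"],0,cal),3)) for r in tip_of("wrist","tray")[:2]])
m=cut_out("top","tray")[0]["region"].astype(np.uint8)
b=cv2.boxPoints(cv2.minAreaRect(max(cv2.findContours(m,0,2)[0],key=cv2.contourArea)))
P=np.array([ray("top",p[::-1],.014) for p in b]);print(np.round(P,3),P.mean(0))
```

```text
tcp [ 0.4008 -0.294   0.1922] shift mm tool [ 1.   0.5 50.2]
[ 0.86983747  0.40519862 -0.04631411] 0.6100172747558261
(2544, array([ 47., 272.]), array([ 0.4889, -0.1783,  0.1   ]))
(2537, array([190., 272.]), array([ 0.4447, -0.2376,  0.1   ]))
(2287, array([331., 272.]), array([ 0.401 , -0.2965,  0.1   ]))
[(0.74, array([ 0.627, -0.166,  0.   ]))]
[[ 0.574 -0.106  0.014]
 [ 0.689 -0.115  0.014]
 [ 0.676 -0.231  0.014]
 [ 0.562 -0.22   0.014]] [ 0.62532373 -0.16804898  0.014     ]
```

View pics/w3.png

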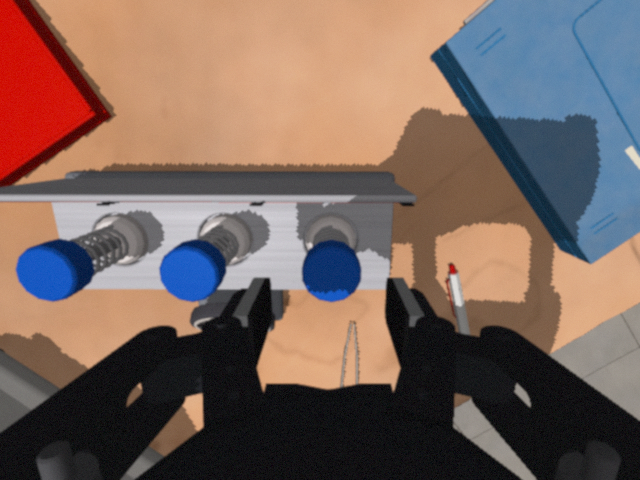

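Fingers straddle the right cap (331,272) evenly, clear of the middle one (190,272). I'll descend and grip.

Call:
step_arm(
  targets=[
    [[0, 0, 0], [0, 1, 15], 52],
    [[0, 0, 0], [0, 0, 15], 52],
    [[0, 0, 0], [0, 0, 12], 52],
    [[0, 0, 0], [0, 0, 7], 52],
    [[0, 0, 0], [0, 0, 0], 52],
  ],
)

```text
time: 14.05
tool_pos: [0.3994, -0.2942, 0.1419]
tcp_rot: [-2.981, 0.988, 0.006]
wrist_force: [-0.6, 0.1, 0.7]
width: 0.607
grip_force: 0.0
```

Call:
step_arm(
  targets=[
    [[0, 0, 0], [0, 0, 0], 42],
    [[0, 0, 0], [0, 0, 0], 38],
    [[0, 0, 0], [0, 0, 0], 34],
    [[0, 0, 0], [0, 0, 0], 28],
    [[0, 0, 0], [0, 0, 0], 25],
  ],
)

```text
time: 14.47
tool_pos: [0.4011, -0.2956, 0.1449]
tcp_rot: [2.981, -0.988, 0.002]
wrist_force: [-0.4, -0.6, 0.6]
width: 0.357
grip_force: 29.6
```

Call:
step_arm(
  targets=[
    [[0, 0, 0], [0, 0, 0], 25],
    [[0, 0, 0], [0, 0, 0], 25],
    [[0, 0, 0], [0, 0, 0], 25],
    [[0, 0, 0], [0, 0, 0], 25],
    [[0, 0, 0], [0, 0, 0], 25],
  ],
)

```text
time: 14.88
tool_pos: [0.4008, -0.2954, 0.1443]
tcp_rot: [2.982, -0.988, 0.001]
wrist_force: [1.1, -0.8, 2.1]
width: 0.362
grip_force: 29.6
```

Call:
step_arm(
  targets=[
    [[0, 0, 0], [0, 0, -6], 25],
    [[0, 0, 0], [0, 0, -8], 25],
    [[0, 0, 0], [0, 0, -10], 25],
    [[0, 0, 0], [0, 0, -18], 25],
    [[0, 0, 0], [0, 0, -20], 25],
  ],
)

```text
time: 15.3
tool_pos: [0.3999, -0.2946, 0.2064]
tcp_rot: [-2.981, 0.988, 0.004]
wrist_force: [0.2, -0.3, -0.6]
width: 0.362
grip_force: 29.9
```

Call:
step_arm(
  targets=[
    [[0, 0, 0], [0, 0, -20], 25],
    [[0, 0, 0], [0, 0, -15], 25],
    [[0, 0, 0], [0, 0, -8], 25],
    [[0, 0, 0], [0, 0, 0], 25],
    [[0, 0, 0], [0, 0, 0], 25],
  ],
)

```text
time: 15.72
tool_pos: [0.4006, -0.2952, 0.2495]
tcp_rot: [2.982, -0.988, 0.001]
wrist_force: [0.0, 0.2, 0.0]
width: 0.36
grip_force: 29.9
```

Run:
```python
from h import *
delta([.6245,-.169,.25]);s=read_state();print(s["wrist_force"],s["width"])
cal=calibration("wrist");im=read_camera("wrist");save(im,'w4.png')
for r in caps(im,"wrist",.1,cal): print(r)
```

```text
tcp [ 0.4006 -0.2952  0.2495] shift mm tool [ 104.1 -234.9   -0.4]
[0.02734068 0.21418018 0.0005898 ] 0.3601280075929892
(1551, array([114., 242.]), array([ 0.489 , -0.1786,  0.1   ]))
(1520, array([222., 242.]), array([ 0.4446, -0.2377,  0.1   ]))
(4485, array([328., 318.]), array([ 0.3551, -0.2615,  0.1   ]))
```

View pics/w4.png

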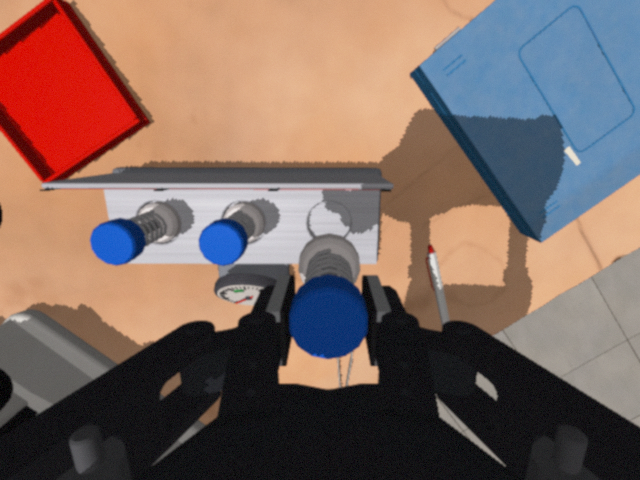

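The unit hangs upright in the gripper (cap at 328,318) and the other two are undisturbed. Next I carry it to the tray.

Call:
step_arm(
  targets=[
    [[0, 0, 0], [8, -16, 0], 25],
    [[0, 0, 0], [11, -24, 0], 25],
    [[0, 0, 0], [11, -24, 0], 25],
    [[0, 0, 0], [11, -25, 0], 25],
    [[0, 0, 0], [11, -25, 0], 25],
  ],
)

```text
time: 16.18
tool_pos: [0.5104, -0.2338, 0.2471]
tcp_rot: [-2.981, 0.989, 0.005]
wrist_force: [0.3, -0.2, -0.1]
width: 0.363
grip_force: 29.9
```

Call:
step_arm(
  targets=[
    [[0, 0, 0], [11, -25, 0], 25],
    [[0, 0, 0], [11, -25, 0], 25],
    [[0, 0, 0], [11, -25, 0], 25],
    [[0, 0, 0], [10, -24, 0], 25],
    [[0, 0, 0], [9, -22, 0], 25],
  ],
)

```text
time: 16.6
tool_pos: [0.6248, -0.1676, 0.2467]
tcp_rot: [-2.982, 0.988, 0.006]
wrist_force: [0.8, 0.7, -0.6]
width: 0.359
grip_force: 29.9
```

Call:
step_arm(
  targets=[
    [[0, 0, 0], [0, 0, 20], 25],
    [[0, 0, 0], [0, 0, 30], 25],
    [[0, 0, 0], [0, 0, 25], 25],
    [[0, 0, 0], [0, 0, 15], 25],
    [[0, 0, 0], [0, 0, 0], 25],
  ],
)

```text
time: 17.02
tool_pos: [0.6202, -0.1674, 0.1519]
tcp_rot: [2.982, -0.988, -0.02]
wrist_force: [-1.8, 0.3, -1.7]
width: 0.355
grip_force: 30.0
```

Run:
```python
from h import *
delta([.6245,-.169,.1223]);s=read_state();print(s["wrist_force"],s["width"],s["q"])
im=read_camera("scene");save(cv2.resize(im[150:270,220:340],(600,600),interpolation=cv2.INTER_CUBIC),'s4.png')
```

```text
tcp [ 0.6202 -0.1674  0.1519] shift mm tool [ 4.7 -1.4 29.5]
[-1.77921678  0.34633755 -1.65626082] 0.35504774832486197 [-3.02383016e-01  3.38619894e-01  1.80433005e+00 -1.50790967e-05
  1.01107406e+00  1.90837889e+00]
```

View pics/s4.png

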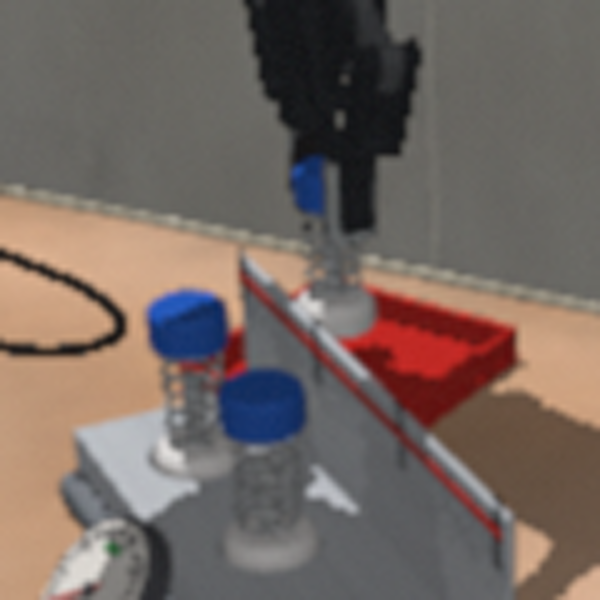

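Call:
step_arm(
  targets=[
    [[0, 0, 0], [2, 0, 10], 25],
    [[0, 0, 0], [0, 0, 8], 25],
    [[0, 0, 0], [0, 0, 5], 25],
    [[0, 0, 0], [0, 0, 3], 25],
    [[0, 0, 0], [0, 0, 0], 25],
  ],
)

```text
time: 17.48
tool_pos: [0.6257, -0.17, 0.1326]
tcp_rot: [2.982, -0.989, -0.001]
wrist_force: [-0.2, -0.1, -1.0]
width: 0.357
grip_force: 30.0
```

Call:
step_arm(
  targets=[
    [[0, 0, 0], [0, 0, 0], 25],
    [[0, 0, 0], [0, 0, 1], 25],
    [[0, 0, 0], [0, 0, 0], 25],
    [[0, 0, 0], [0, 0, 0], 25],
    [[0, 0, 0], [0, 0, 0], 25],
  ],
)

```text
time: 17.9
tool_pos: [0.6262, -0.1701, 0.1324]
tcp_rot: [-2.982, 0.989, -0.001]
wrist_force: [0.2, 0.1, -1.5]
width: 0.359
grip_force: 30.0
```

Call:
step_arm(
  targets=[
    [[0, 0, 0], [0, 0, 4], 25],
    [[0, 0, 0], [0, 0, 2], 25],
    [[0, 0, 0], [0, 0, 2], 25],
    [[0, 0, 0], [0, 0, 0], 25],
    [[0, 0, 0], [0, 0, 0], 25],
  ],
)

```text
time: 18.32
tool_pos: [0.6258, -0.17, 0.1237]
tcp_rot: [2.982, -0.989, -0.001]
wrist_force: [0.5, 1.1, -0.4]
width: 0.359
grip_force: 30.0
```

Call:
step_arm(
  targets=[
    [[0, 0, 0], [0, 0, 1], 25],
    [[0, 0, 0], [0, 0, 0.7], 25],
    [[0, 0, 0], [0, 0, 0], 25],
    [[0, 0, 0], [0, 0, 0], 25],
    [[0, 0, 0], [0, 0, 0], 25],
  ],
)

```text
time: 18.73
tool_pos: [0.6262, -0.1701, 0.1227]
tcp_rot: [2.982, -0.989, 0.001]
wrist_force: [-0.9, -0.5, 1.9]
width: 0.358
grip_force: 30.1
```

Contact at the expected height. Next: open slowly and retreat.

Call:
step_arm(
  targets=[
    [[0, 0, 0], [0, 0, 0], 33],
    [[0, 0, 0], [0, 0, 0], 35],
    [[0, 0, 0], [0, 0, 0], 38],
    [[0, 0, 0], [0, 0, 0], 44],
    [[0, 0, 0], [0, 0, 0], 52],
  ],
)

```text
time: 19.15
tool_pos: [0.6259, -0.17, 0.1222]
tcp_rot: [-2.982, 0.989, 0.0]
wrist_force: [0.2, -0.1, -1.0]
width: 0.602
grip_force: 0.0
```

Call:
step_arm(
  targets=[
    [[0, 0, 0], [0, 0, 0], 52],
    [[0, 0, 0], [0, 0, -10], 52],
    [[0, 0, 0], [0, 0, -20], 52],
    [[0, 0, 0], [0, 0, -30], 52],
    [[0, 0, 0], [0, 0, -35], 52],
  ],
)

```text
time: 19.57
tool_pos: [0.6246, -0.1696, 0.2166]
tcp_rot: [2.982, -0.989, -0.007]
wrist_force: [0.7, -0.6, 0.9]
width: 0.606
grip_force: 0.0
```

Call:
step_arm(
  targets=[
    [[0, 0, 0], [0, 0, -25], 52],
    [[0, 0, 0], [0, 0, 0], 52],
    [[0, 0, 0], [0, 0, 0], 52],
    [[0, 0, 0], [0, 0, 0], 52],
    [[0, 0, 0], [0, 0, 0], 52],
  ],
)

```text
time: 19.98
tool_pos: [0.6251, -0.1698, 0.2409]
tcp_rot: [2.982, -0.989, -0.004]
wrist_force: [0.4, -0.5, -0.5]
width: 0.612
grip_force: 0.0
```

Run:
```python
from h import *
s=read_state();print(s["tool_pos"],s["wrist_force"],s["width"])
cal=calibration("wrist");a=read_camera("wrist");b=read_camera("scene")
for r in caps(a,"wrist",.078,cal): print(r)
for r in caps(a,"wrist",.1,cal): print(r)
save(np.hstack([cv2.resize(a,(400,300)),cv2.resize(b[130:310,180:420],(400,300))]),'f.png')
```

```text
[ 0.62505625 -0.16975513  0.24090433] [ 0.38220645 -0.50824256 -0.54089018] 0.6119581984454744
(1259, array([328., 236.]), array([ 0.6255, -0.1705,  0.078 ]))
(1259, array([328., 236.]), array([ 0.6305, -0.1742,  0.1   ]))
```

View pics/f.png

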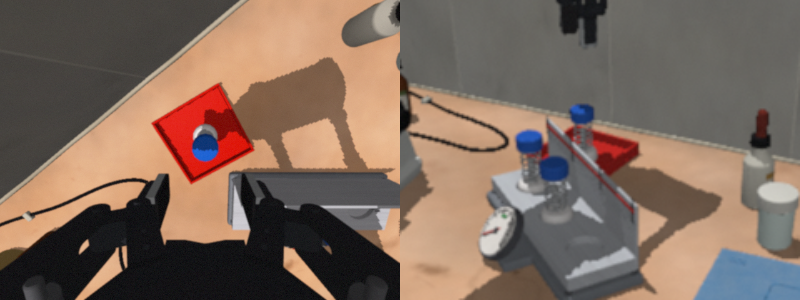

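The tired unit stands upright near the middle of the tray (wrist view 205,145). The other two are upright in their pockets, and the gripper is clear.

```bash
python3 -c "
from workcell import *
print(finish_job())"
```

```text
the job is handed in; nothing more can be done
None
```

I pressed all three caps to the line and held each for over a second, stood the tired unit (the right-hand one, about 8 N) upright in the red tray, left the two sound ones in their pockets, and handed the job in with the clock near 20 s of the 72 s allowed; no verdict came back.

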